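# Scoop the whole filter balls out of the rinsing trough

## Robot

A 6-joint arm with a two-finger parallel gripper is mounted at the origin on a cart in front of the work surface, level with it; the furniture and walls round the work are solid. World frame = base frame: x ahead of the robot, y to its left, z up, the work surface at z = 0. Lengths are in m, angles in rad, forces in N, time in s.
With the tool pointing down it reaches from about 0.25 to 0.775 m from the base axis. Payload 4 kg.
Tool frame: the origin (TCP) lies on the centre line of the jaws, within the pads' length; the fingertips stand 19 mm ahead of it and the grasp point (between the pads) is the TCP; x points along the fingers, z is the direction in which the jaws open and shut, and the axes are right-handed (so a half turn about x gives the same grasp; the last joint's range is limited). The gripper opens to 94 mm and grips with 3 to 60 N. Pads are 16 mm wide; open, the fingers measure 119 mm over their backs; the gripper's body (75 mm by 177 mm) begins 78 mm behind the grasp point.
Start: joints at [1.009, 0.087, 1.371, -0, 1.684, -0.103], TCP at [0.244, 0.493, 0.225] pointing down, gripper open.
Joint ranges: [-3.1, 3.1], [-0.76, 2.03], [0.27, 2.55], [-1.08, 4.22], [0.17, 2.65], [-2.57, 2.57]. Speed limits (rad/s): [2.79, 2.79, 3.14, 3.14, 3.14, 3.14].

## Interface

Orientations are given as [roll, pitch, yaw] about the fixed x, y, z axes, in that order (R = Rz(yaw) Ry(pitch) Rx(roll)).
In Python, from bench import robot, snapshot, camera_params gives the robot as it stands.
- The arm moves only by the tool step_arm, never from a script. Its argument "motion" is text: rows parted by semicolons, each of 7 numbers parted by spaces: the opening in per cent of the stroke, from 0 (shut) to 100 (fully open), then the shift along the tool's x, y, z in cm, then the turn, a rotation vector about the tool's x, y, z in rad. A call has 1 to 20 rows; each row shifts and turns the commanded pose from where the row before left it, along the tool's axes as they then stand; what a row does not reach is not made up. A row lasts 1/12 s, in which the tool goes at most 41.7 mm and 7.16 degrees, less where a joint would pass 70% of its speed; a pose out of reach is approached as far as the arm can. A call with a gripper value outside its range is refused whole. The fingers move at their own pace and stop on an object; the grip force is fixed at half the most. Time passes only in rows, so rows that do not move let the fingers close. It gives the time, the measured TCP pose, the force and the opening at its end, in the units of the state.
- robot.get_obs(): the state, without advancing time (a new reading comes with each control period).
- snapshot(name): name is "scene" or "side" or "wrist"; returns the picture (480x640x3 uint8, red, green, blue); there is no depth.
- camera_params(name): a dict with "fx", "fy", "cx", "cy" (pixels), "D" ([k1, k2, p1, p2, k3] as OpenCV has them; the pictures are not rectified), "R" (3x3) and "t" (3): a world point X has camera coordinates R X + t. Camera axes: x right, y down, z forward; pixel columns grow to the right and rows downward; lengths in m; the calibration is good to about 2 mm. A picture is of the moment at which its call begins: read the wrist's pose just before it. camera_params takes no time and is no camera call; for the wrist camera it gives the pose at the moment of the call.
- robot.close_job(): hands the job in, once; it reports no verdict.
The state is a dict: "time": time; "joint_positions": joint angles; "qvel": joint speeds; "joint_torque": joint torques, N m; "tool_pos": TCP position; "ee_rot": TCP orientation; "wrist_force": force on the tool from outside, world axes, zero at the start; "wrist_torque": the same for the moment, N m; "width": finger opening in m.
Only numpy, scipy, OpenCV 4.12 (cv2) and the standard library are available. Lean on these libraries where they do the work, as an engineer would, in place of code of your own. Each camera call takes 0.05 s, during which the arm holds its last target.

## Task

With the open wire scoop (not the solid metal pan beside it), scoop both whole blue filter balls out of the white trough, so that the broken chips drop back between the wires and stay in the trough. Set the scoop down upright inside the green drain tray with both balls still in it, and let go.

Things in the scene. Friction and masses are not known exactly. Their poses are not given: they have to be found in the camera images.
- scoop_grip (a point): Centre of the black grip bar of the loose wire scoop (180 g), 90 mm above the scoop's underside; it stands upright on the table at the left, beside an unwanted solid aluminium pan with an orange grip. Bar 70 mm long (x, towards the mouth), 20 wide (y), 22 high. Scoop 125 mm long (x from -57 back to +68 mouth), 116 wide, 101 high.
- scoop_mouth (a point): Point on the scoop's underside midway between its wire tips, 68 mm ahead of the grip (+x) and 90 mm below it. Five 4 mm steel wires lie flat along x, 28 mm apart (24 mm gaps), open at the tips, bent up at the back to a cross wire 46 mm high. A 1 mm hump 10 mm behind the tips keeps balls from rolling out while it is held level.
- trough: White open trough, fixed; origin at the centre of its underside, x along its length to the far end. Inside 310 mm long (x -155 to +155) and 136 wide (y -68 to +68); floor 5 mm above the table, upright walls 5 mm thick, rim 40 mm above the table. Balls and chips lie at x = 0 to +155; x below 0 is clear. The scoop fits in lengthwise with 10 mm spare on each side.
- drain_tray: Green open tray, fixed to the table at the right; origin at the centre of its underside. Inside 180 mm (x) by 170 mm (y), floor 4 mm above the table, rim 20 mm high.
- ball_1: Whole blue openwork plastic filter ball, 50 mm in diameter, 30 g, slippery, loose in the trough; origin at its centre. Pushed by the scoop it rolls ahead to the far wall; when the wire tips slide on along the floor to within 10 mm of that wall it rides onto the wires and settles between two of them.
- ball_2: The second whole filter ball, the same as ball_1.
- chip_1: Broken-off blue chip, about 14 mm across, 10 g, loose in the trough; origin at its centre. It passes freely through the 24 mm gaps of the scoop.
- chip_2: The second chip, the same as chip_1.
There are look-alikes about, which are no part of the job. What is shaped like the ball_2 but orange or turquoise is not meant.

How it is judged:
On the way, in this order (a step that is already met when the one before it is completed fails the run):
1. the scoop stands in the trough (x of scoop_grip in the frame of trough between -0.16 and 0.16 m and y of scoop_grip in the frame of trough between -0.03 and 0.03 m and z of scoop_grip in the frame of trough between 0.07 and 0.115 m), for 0.1 s.
2. the scoop is lifted clear of the trough with both balls in it, the chips left in the trough (height (world z) of scoop_grip above 0.16 m and x of ball_1 in the frame of scoop_grip between -0.055 and 0.066 m and y of ball_1 in the frame of scoop_grip between -0.065 and 0.065 m and z of ball_1 in the frame of scoop_grip between -0.075 and -0.045 m and x of ball_2 in the frame of scoop_grip between -0.055 and 0.066 m and y of ball_2 in the frame of scoop_grip between -0.065 and 0.065 m and z of ball_2 in the frame of scoop_grip between -0.075 and -0.045 m and x of chip_1 in the frame of trough between -0.157 and 0.157 m and y of chip_1 in the frame of trough between -0.07 and 0.07 m and z of chip_1 in the frame of trough between 0.003 and 0.025 m and x of chip_2 in the frame of trough between -0.157 and 0.157 m and y of chip_2 in the frame of trough between -0.07 and 0.07 m and z of chip_2 in the frame of trough between 0.003 and 0.025 m), for 0.2 s.
At the end, for the whole second after the job is handed in: The wire scoop stands upright (within 7 degrees) on the floor of the green drain tray, its grip within 40 mm of the tray's middle along each tray axis; both whole balls lie in the scoop, between its mouth and its back, at rest; both chips lie on the floor inside the white trough (x of scoop_grip in the frame of drain_tray between -0.04 and 0.04 m and y of scoop_grip in the frame of drain_tray between -0.04 and 0.04 m and z of scoop_grip in the frame of drain_tray between 0.08 and 0.105 m and angle between scoop_grip's own z axis and vertical below 0.12 rad and x of ball_1 in the frame of scoop_grip between -0.055 and 0.066 m and y of ball_1 in the frame of scoop_grip between -0.065 and 0.065 m and z of ball_1 in the frame of scoop_grip between -0.075 and -0.045 m and x of ball_2 in the frame of scoop_grip between -0.055 and 0.066 m and y of ball_2 in the frame of scoop_grip between -0.065 and 0.065 m and z of ball_2 in the frame of scoop_grip between -0.075 and -0.045 m and x of chip_1 in the frame of trough between -0.157 and 0.157 m and y of chip_1 in the frame of trough between -0.07 and 0.07 m and z of chip_1 in the frame of trough between 0.003 and 0.025 m and x of chip_2 in the frame of trough between -0.157 and 0.157 m and y of chip_2 in the frame of trough between -0.07 and 0.07 m and z of chip_2 in the frame of trough between 0.003 and 0.025 m and linear speed of each of ball_1, ball_2 below 0.03 m/s); the robot touches nothing.
It also fails if it takes over 59 s, if anything falls off the work surface, if the arm or the gripper's body presses on something with over 40 N, if the wrist force passes 120 N, or if a joint passes its speed limit or range.

## Working session

There is one attempt and no reset: what is moved stays moved. The work goes in short steps, Python scripts to look and compute and a tool call to move; the robot and the scene stay as the last step left them, time stands still between calls to the robot, and variables do not carry over. Pictures are saved under pics/ and viewed, and the job is handed in when it is done.

Besides the shell and the picture viewer there is one more tool, called after "Request:" in YAML: its name, and indented under it one key for each argument. step_arm: Moves the arm, as the interface text tells. Its arguments: {"type":"object","properties":{"motion":{"type":"string"}},"required":["motion"]}

```bash
mkdir -p pics; ls
python3 - <<'E'
from bench import robot, snapshot, camera_params
import cv2
o=robot.get_obs(); print(o)
for n in ("scene","side","wrist"):
    cp=camera_params(n); print(n,cp)
    cv2.imwrite(f"pics/{n}0.png",snapshot(n)[:,:,::-1])
E
```

```text
pics
{'time': 0.0, 'joint_positions': array([ 1.00890675e+00,  8.79644888e-02,  1.37223924e+00, -1.01942443e-05,
        1.68358078e+00, -1.03044513e-01]), 'qvel': array([-4.78868628e-04,  2.86426700e-05,  1.66661306e-03,  1.36823055e-03,
       -4.61801921e-04, -1.37954875e-03]), 'joint_torque': array([-1.12056284e-06, -3.40190399e+01, -3.02422214e+01,  7.15198182e-02,
        3.32456455e-02, -1.78451728e-04]), 'tool_pos': array([0.24331479, 0.49269623, 0.22330656]), 'ee_rot': array([ 3.04317067,  1.56860445, -2.12806451]), 'wrist_force': array([-0.14464381,  0.53371875, -0.17756724]), 'wrist_torque': array([-0.01172878,  0.01012602, -0.00409518]), 'width': 0.09394962112119716}
scene {'fx': 463.6430121649531, 'fy': 463.6430121649531, 'cx': 315.05765027638205, 'cy': 239.25724468749004, 'D': array([-0.02330897,  0.        ,  0.        ,  0.        ,  0.        ]), 'R': array([[ 0.52697927, -0.84987008, -0.00370057],
       [-0.38274716, -0.23343801, -0.89387432],
       [ 0.75881319,  0.47246962, -0.44830235]]), 't': array([-0.32803527,  0.2878483 ,  0.56341187])}
side {'fx': 480.5679625264817, 'fy': 480.5679625264817, 'cx': 312.9904634009613, 'cy': 243.07678998105473, 'D': array([-0.01787511,  0.        ,  0.        ,  0.        ,  0.        ]), 'R': array([[-0.64473786,  0.76427501,  0.01402836],
       [ 0.34734841,  0.30927027, -0.88526887],
       [-0.68092744, -0.56589363, -0.46486797]]), 't': array([ 0.38702247, -0.11601161,  1.4201399 ])}
wrist {'fx': 346.4962021325424, 'fy': 346.4962021325424, 'cx': 326.9737809967203, 'cy': 244.05520433126594, 'D': array([0.00997913, 0.        , 0.        , 0.        , 0.        ]), 'R': array([[ 0.44351247,  0.89626402, -0.00273858],
       [ 0.86381131, -0.42663456,  0.26797942],
       [ 0.23901194, -0.12121783, -0.96342074]]), 't': array([-0.54823641, -0.02785638,  0.39097208])}
```

View pics/scene0.png

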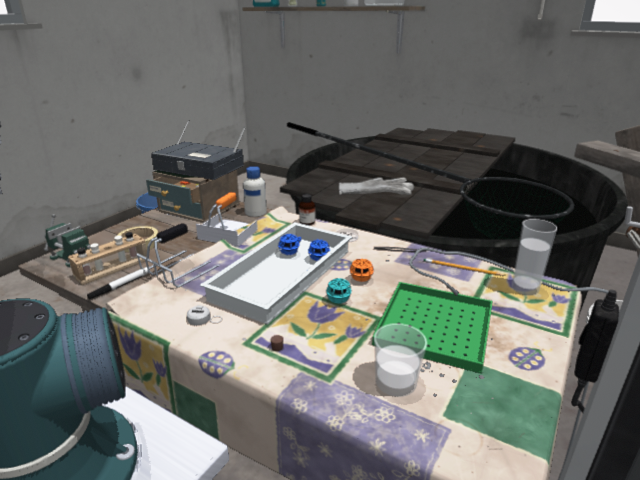

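View pics/side0.png

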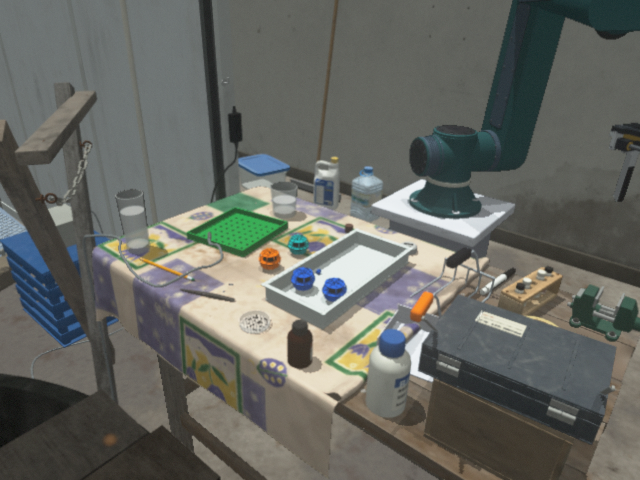

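View pics/wrist0.png

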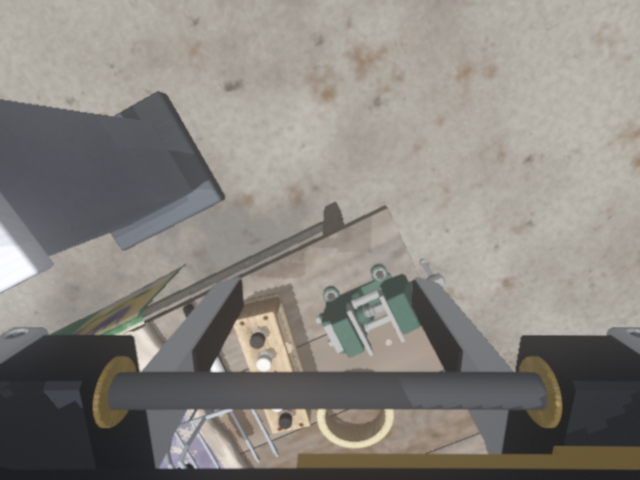

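Run:
```python
import cv2
a=cv2.imread("pics/scene0.png")[180:340,80:380]; cv2.imwrite("pics/c1.png",cv2.resize(a,(800,427),interpolation=cv2.INTER_CUBIC))
a=cv2.imread("pics/side0.png")[200:360,240:540]; cv2.imwrite("pics/c2.png",cv2.resize(a,(800,427),interpolation=cv2.INTER_CUBIC))
```

```text
(no output)
```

View pics/c1.png

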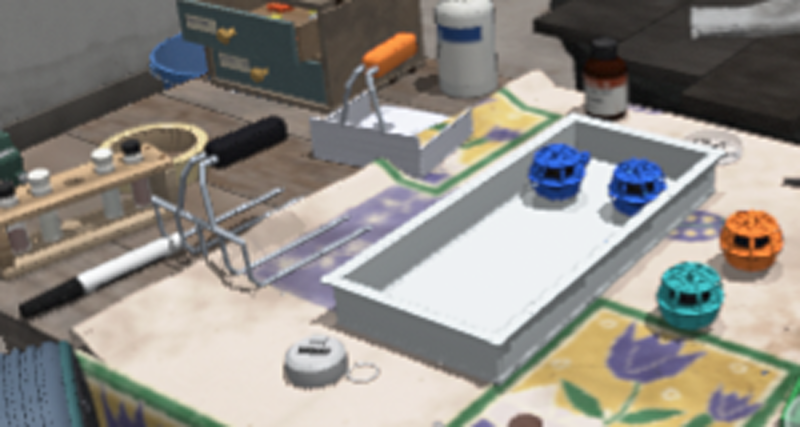

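View pics/c2.png

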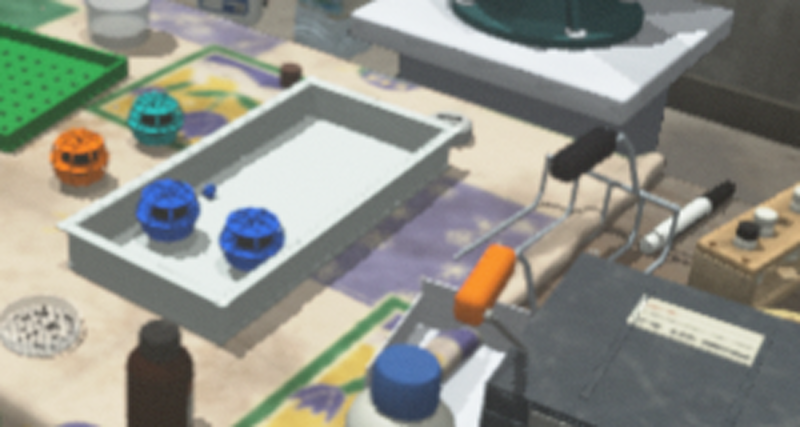

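```bash
cat > h.py <<'E'
import numpy as np, cv2
from bench import robot, snapshot, camera_params
def ray(cp,px):
    K=np.array([[cp['fx'],0,cp['cx']],[0,cp['fy'],cp['cy']],[0,0,1]])
    u=cv2.undistortPoints(np.array([[px]],float),K,cp['D'])[0,0]
    R=np.array(cp['R']);t=np.array(cp['t'])
    d=R.T@np.array([u[0],u[1],1]); return -R.T@t, d/np.linalg.norm(d)
def plane(cp,px,z):
    c,d=ray(cp,px); return c+d*(z-c[2])/d[2]
def tri(c1,p1,c2,p2):
    a,u=ray(c1,p1);b,v=ray(c2,p2)
    s=np.linalg.lstsq(np.c_[u,-v],b-a,rcond=None)[0]
    P=a+s[0]*u;Q=b+s[1]*v
    return (P+Q)/2,np.linalg.norm(P-Q)
def proj(cp,X):
    K=np.array([[cp['fx'],0,cp['cx']],[0,cp['fy'],cp['cy']],[0,0,1]])
    return cv2.projectPoints(np.array(X,float).reshape(-1,1,3),cv2.Rodrigues(np.array(cp['R']))[0],np.array(cp['t']),K,cp['D'])[0][:,0]
def hull4(mask):
    n,l,s,c=cv2.connectedComponentsWithStats(mask.astype(np.uint8))
    k=1+np.argmax(s[1:,4]); m=(l==k).astype(np.uint8)
    h=cv2.convexHull(max(cv2.findContours(m,cv2.RETR_EXTERNAL,cv2.CHAIN_APPROX_NONE)[0],key=cv2.contourArea))
    return cv2.approxPolyDP(h,5,True)[:,0], s[k]
E
python3 - <<'E'
from h import *
for n in("scene","side"):
    im=cv2.imread(f"pics/{n}0.png"); hsv=cv2.cvtColor(im,cv2.COLOR_BGR2HSV)
    cp=camera_params(n)
    g=cv2.inRange(hsv,(50,140,60),(75,255,255))
    p,s=hull4(g); print(n,"green",s)
    for q in p: print(q,plane(cp,q,0.02)[:2].round(3),plane(cp,q,0).round(3)[:2])
    m=np.zeros(im.shape[:2],np.uint8)
    x0,y0,x1,y1=(155,220,190,245) if n=="scene" else (440,240,475,275)
    m[y0:y1,x0:x1]=(im[y0:y1,x0:x1].max(2)<45)
    ys,xs=np.nonzero(m); rr=cv2.minAreaRect(np.c_[xs,ys].astype(np.float32)); print("grip",len(xs),rr,cv2.boxPoints(rr).round(1).tolist())
    # trough: blue balls
    b=cv2.inRange(hsv,(108,150,60),(125,255,255))
    k,l,st,c=cv2.connectedComponentsWithStats(cv2.morphologyEx(b,cv2.MORPH_CLOSE,np.ones((3,3))))
    for i in range(1,k):
        if st[i,4]>5: print("blue",st[i],plane(cp,c[i],0.03).round(3))
E
```

```text
scene green [ 376  283  115   90 5643]
[399 283] [ 0.605 -0.206] [ 0.636 -0.195]
[490 302] [ 0.631 -0.376] [ 0.663 -0.372]
[480 372] [ 0.434 -0.408] [ 0.458 -0.405]
[427 358] [ 0.423 -0.329] [ 0.446 -0.323]
[376 329] [ 0.448 -0.23 ] [ 0.472 -0.22 ]
grip 282 ((172.01724243164062, 232.7069091796875), (9.979290962219238, 30.200483322143555), 66.80140686035156) [[156.1999969482422, 234.10000610351562], [183.89999389648438, 222.1999969482422], [187.89999389648438, 231.3000030517578], [160.10000610351562, 243.1999969482422]]
blue [247 167  13  11 104] [0.973 0.453 0.03 ]
blue [246 191  14   4  45] [0.828 0.34  0.03 ]
blue [279 234  22  21 321] [0.617 0.066 0.03 ]
blue [309 240  20  20 272] [ 0.63  -0.003  0.03 ]
side green [ 189  213   97   38 1701]
[285 222] [ 0.436 -0.234] [ 0.405 -0.263]
[242 250] [ 0.613 -0.204] [ 0.589 -0.232]
[189 233] [ 0.64  -0.367] [ 0.617 -0.401]
[233 213] [ 0.488 -0.377] [ 0.459 -0.412]
grip 0 ((0.0, 0.0), (0.0, 0.0), 0.0) [[0.0, 0.0], [0.0, 0.0], [0.0, 0.0], [0.0, 0.0]]
blue [292 268  22  18 230] [ 0.617 -0.017  0.03 ]
blue [323 278  21  19 231] [0.608 0.058 0.03 ]
```

Run:
```python
import cv2
def z(n,x,y,w,h,o,f=8):
    a=cv2.imread(f"pics/{n}0.png")[y:y+h,x:x+w]; a=cv2.resize(a,None,fx=f,fy=f,interpolation=cv2.INTER_CUBIC)
    for i in range(0,w,10): cv2.putText(a,str(x+i),(i*f,10),0,.35,(0,0,255),1); cv2.line(a,(i*f,0),(i*f,4),(0,0,255))
    for i in range(0,h,10): cv2.putText(a,str(y+i),(0,i*f+4),0,.35,(0,0,255),1)
    cv2.imwrite(o,a)
z("scene",110,215,100,75,"pics/z1.png"); z("side",400,235,100,75,"pics/z2.png")
z("scene",195,215,165,110,"pics/z3.png",4.8 and 4); z("side",255,220,165,115,"pics/z4.png",4)
```

```text
(no output)
```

View pics/z1.png

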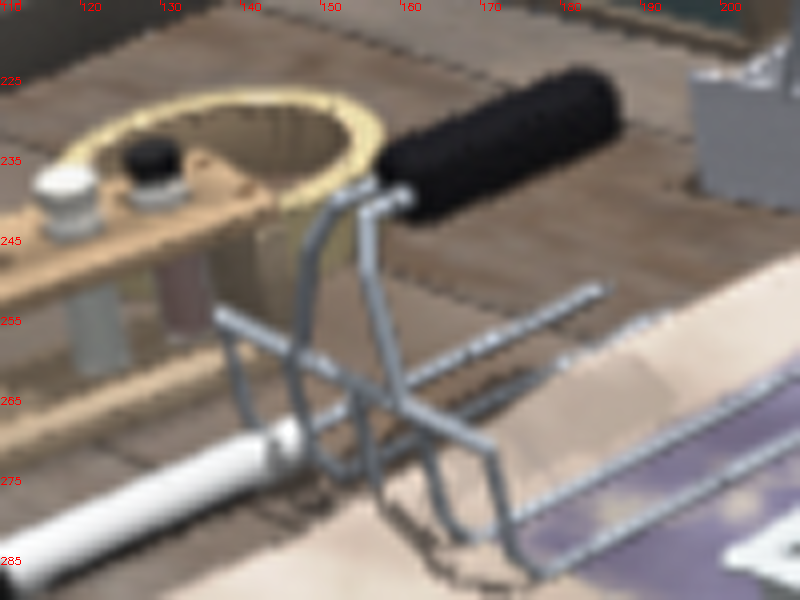

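View pics/z2.png

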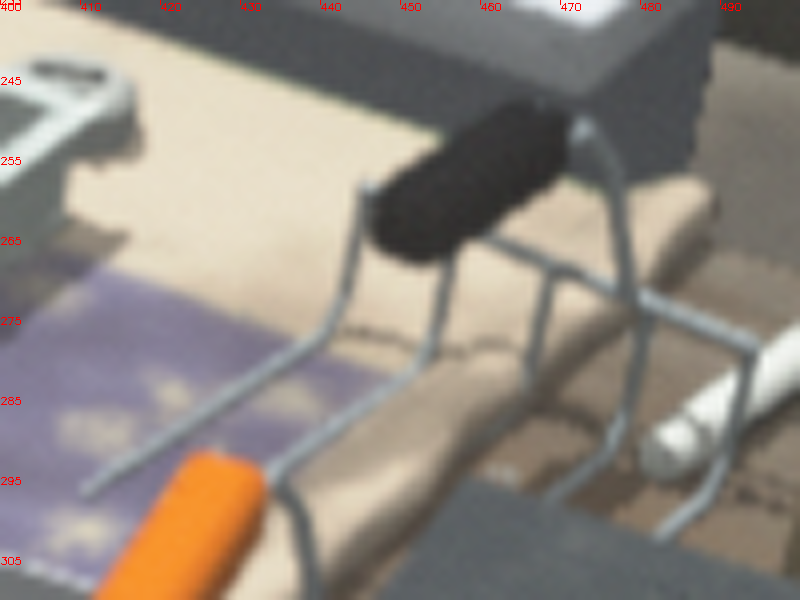

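View pics/z3.png

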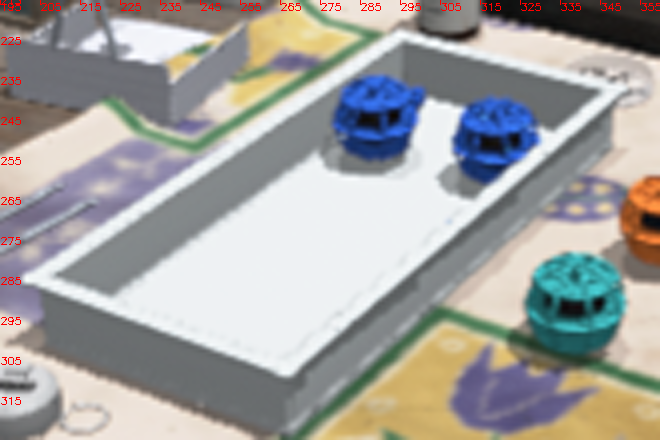

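View pics/z4.png

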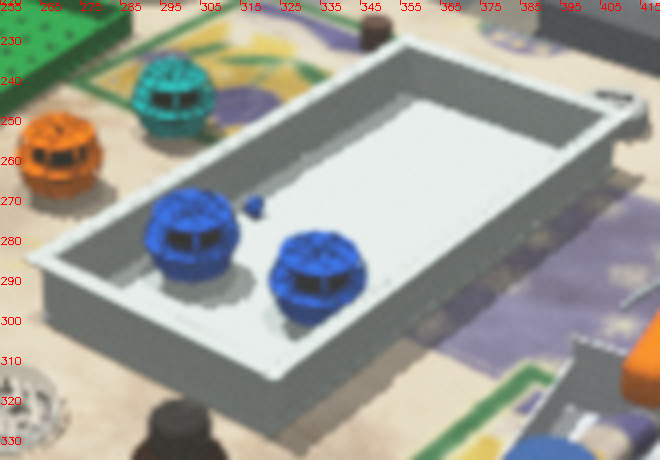

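Run:
```python
from h import *
a=camera_params("scene");b=camera_params("side")
C={'NL':((200.5,285),(413.8,247.5)),'FL':((295,222.5),(323.8,315)),'FR':((352.5,237.5),(261.8,285)),'NR':((267.5,309.5),(356.3,229.3))}
av={}
for k,(p,q) in C.items():
    print(k,plane(a,p,.04).round(4),plane(b,q,.04).round(4),tri(a,p,b,q)); av[k]=(plane(a,p,.04)+plane(b,q,.04))[:2]/2
P=[av[k] for k in('NL','FL','FR','NR')]
for i in range(4): d=P[(i+1)%4]-P[i]; print(np.linalg.norm(d).round(4), np.degrees(np.arctan2(d[1],d[0])).round(2))
print("ctr",np.mean(P,0))
print("grip ctr",tri(a,(172.2,232.9),b,(458.8,257.5)))
print("front",tri(a,(185.5,227.5),b,(449.5,262)),"back",tri(a,(159.5,239),b,(469,251.5)))
print("balls",tri(a,(289.5,244.5),b,(302.8,277.5)),tri(a,(319,250),b,(333.5,288.5)))
# crossed
print("balls",tri(a,(289,244.3),b,(334.5,289.5)),tri(a,(319,249.5),b,(303,278.5)))
# tips on floor z=.002
for p in((185,251),(193,254)): print("tip s",plane(a,p,.002))
print("tip side",plane(b,(410.5,296),.002),"backcorners z.046 scene",plane(a,(137.5,254),.046),plane(a,(171,271),.046),"side",plane(b,(494,278),.046),plane(b,(446,258),.06))
print("glass",plane(a,(398,388),0),"chip",plane(b,(318.5,272),.012))
```

```text
NL [0.3722 0.0994 0.04  ] [0.3712 0.1052 0.04  ] (array([0.37253674, 0.1032707 , 0.03918183]), np.float64(0.005007274628807125))
FL [0.7006 0.1057 0.04  ] [0.7051 0.1129 0.04  ] (array([0.70353617, 0.10964732, 0.03777892]), np.float64(0.003269853959212917))
FR [ 0.7006 -0.0518  0.04  ] [ 0.7087 -0.0406  0.04  ] (array([ 0.70517352, -0.04724259,  0.03621666]), np.float64(0.004209510706375695))
NR [ 0.375  -0.0566  0.04  ] [ 0.3817 -0.0474  0.04  ] (array([ 0.37755451, -0.05225889,  0.03686313]), np.float64(0.0035425768344669547))
0.3313 1.21
0.1555 -89.33
0.3264 -178.98
0.1544 92.47
ctr [0.53937421 0.02835119]
grip ctr (array([0.43541607, 0.23536679, 0.0893793 ]), np.float64(0.001983752195011434))
front (array([0.4672126 , 0.23002436, 0.09058284]), np.float64(0.0033239191021700353)) back (array([0.40201787, 0.23937047, 0.08953127]), np.float64(0.006773185025104909))
balls (array([0.61962953, 0.02887021, 0.04058772]), np.float64(0.06149516896550223)) (array([0.61725723, 0.02528702, 0.0209911 ]), np.float64(0.06649691489243297))
balls (array([0.61427189, 0.06544592, 0.02909475]), np.float64(0.002367366177180071)) (array([ 0.62594738, -0.00700064,  0.03039245]), np.float64(0.0020726717965847672))
tip s [0.503481  0.2827202 0.002    ]
tip s [0.50260323 0.25606031 0.002     ]
tip side [0.49646356 0.17358745 0.002     ] backcorners z.046 scene [0.38502478 0.29262411 0.046     ] [0.37270821 0.17835816 0.046     ] side [0.3886563  0.29777148 0.046     ] [0.40186652 0.19679158 0.06      ]
glass [ 0.35973584 -0.30873267  0.        ] chip [ 0.56100576 -0.01771032  0.012     ]
```

```bash
cat >> h.py <<'E'
from scipy.spatial.transform import Rotation as Ro
def Rt(yaw): # scoop yaw -> tool rotation, tool x down, tool z = +scoop y ; tool y = z x x
    x=np.array([0,0,-1.]); z=np.array([-np.sin(yaw),np.cos(yaw),0]); return np.c_[x,np.cross(z,x),z]
def plan(pos,yaw,P=None,R=None):
    o=robot.get_obs()
    if P is None: P=o['tool_pos']; R=Ro.from_euler('xyz',o['ee_rot']).as_matrix()
    T=Rt(yaw); 
    if np.dot(T[:,2],R[:,2])<0 : T=T@np.diag([1,-1,-1])
    rv=Ro.from_matrix(R.T@T).as_rotvec()
    print("now",np.round(P,4),"t",o['time'],"F",o['wrist_force'].round(2),"w",round(o['width'],4))
    print("R\n",R.round(3)); print("turn rv",rv.round(4),np.degrees(rv).round(2))
    print("shift cm old frame",(R.T@(np.array(pos)-P)*100).round(2),"shift in new frame",(T.T@(np.array(pos)-P)*100).round(2))
E
python3 -c "
from h import *
plan((.435,.235,.22),np.radians(-7))
a=camera_params('scene');b=camera_params('side')
print('pan grip',tri(a,(225,200),b,(422,305)))"
```

```text
now [0.2434 0.4928 0.2236] t 0.15 F [ 0.93 -0.56  0.05] w 0.094
R
 [[-0.001 -0.897  0.443]
 [-0.001  0.443  0.897]
 [-1.     0.    -0.002]]
turn rv [-0.3366 -0.0016 -0.0004] [-19.29  -0.09  -0.02]
shift cm old frame [  0.38 -28.6  -14.63] shift in new frame [  0.36 -22.16 -23.25]
pan grip (array([0.62987309, 0.26139129, 0.0906558 ]), np.float64(1.7567940196272887e-05))
```

Request:
step_arm:
  motion: "100 0 0 0 -0.1122 0 0;100 0 0 0 -0.1122 0 0;100 0 0 0 -0.1122 0 0;100 0 -2.46 -2.58 0 0 0;100 0 -2.46 -2.58 0 0 0;100 0 -2.46 -2.58 0 0 0;100 0 -2.46 -2.58 0 0 0;100 0 -2.46 -2.58 0 0 0;100 0 -2.46 -2.58 0 0 0;100 0 -2.46 -2.58 0 0 0;100 0 -2.46 -2.58 0 0 0;100 0 -2.46 -2.58 0 0 0;100 0 0 0 0 0 0;100 0 0 0 0 0 0"

```text
time: 1.32
tool_pos: [0.4356, 0.2343, 0.224]
ee_rot: [1.707, 1.57, -3.131]
wrist_force: [-0.1, 0.6, 0.3]
width: 0.0941
```

Run:
```python
from h import *
plan((.435,.235,.22),np.radians(-7))
cp=camera_params('wrist'); print("cam",-np.array(cp['R']).T@cp['t'], cp['R'][2])
np.save("w1.npy",cp,allow_pickle=True)
cv2.imwrite("pics/w1.png",snapshot("wrist")[:,:,::-1])
```

```text
now [0.4356 0.2343 0.224 ] t 1.3167 F [-0.08  0.6   0.26] w 0.0941
R
 [[-0.001 -0.992  0.126]
 [-0.     0.126  0.992]
 [-1.     0.001 -0.   ]]
turn rv [-0.0039 -0.0002 -0.0012] [-0.22 -0.01 -0.07]
shift cm old frame [0.4  0.07 0.06] shift in new frame [0.4  0.07 0.06]
cam [0.35864075 0.24345919 0.3832489 ] [ 0.26453049 -0.03475667 -0.96375079]
```

View pics/w1.png

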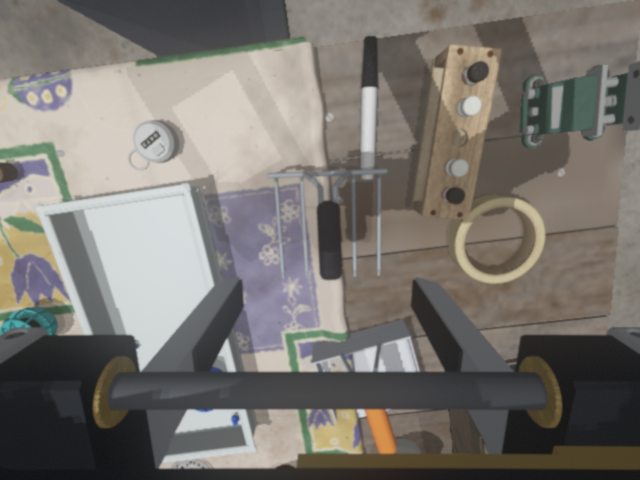

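Run:
```python
from h import *
cp=np.load("w1.npy",allow_pickle=True).item()
im=cv2.imread("pics/w1.png")
m=np.zeros(im.shape[:2],np.uint8);m[190:290,310:350]=im[190:290,310:350].max(2)<50
n,l,s,c=cv2.connectedComponentsWithStats(m);k=1+np.argmax(s[1:,4]);ys,xs=np.nonzero(l==k)
r=cv2.minAreaRect(np.c_[xs,ys].astype(np.float32));print(s[k],r,c[k])
print("ctr",plane(cp,r[0],.098),plane(cp,c[k],.098))
for p in((329.5,201),(330,277)): print("end",plane(cp,p,.1))
print("back",plane(cp,(269,174.5),.044),plane(cp,(387,171.5),.044))
print("tips",plane(cp,(282,275),.004),plane(cp,(380,274),.004),plane(cp,(354,275),.004))
for z in (.04,): print("NL",plane(cp,(194,186),z),"NR",plane(cp,(40,207),z),"FL",plane(cp,(255,452),z))
print("inner floor",plane(cp,(182,198),.04))
a=im[170:290,30:270];cv2.imwrite("pics/w1a.png",cv2.resize(a,None,fx=3,fy=3,interpolation=cv2.INTER_CUBIC))
a=im[160:290,255:400];cv2.imwrite("pics/w1b.png",cv2.resize(a,None,fx=4,fy=4,interpolation=cv2.INTER_CUBIC))
```

```text
[328 204  12  43 257] ((333.3938293457031, 225.0892333984375), (42.1572151184082, 10.650243759155273), 86.8201675415039) [335.08560311 225.96108949]
ctr [0.42119198 0.24062446 0.098     ] [0.42211653 0.24194629 0.098     ]
end [0.40031459 0.23993023 0.1       ]
end [0.4662565  0.23209395 0.1       ]
back [0.37585258 0.18467962 0.044     ] [0.38737483 0.29748692 0.044     ]
tips [0.49321687 0.17310727 0.004     ] [0.50636112 0.28638766 0.004     ] [0.50378773 0.25626811 0.004     ]
NL [0.37777262 0.10913652 0.04      ] NR [ 0.37906268 -0.04666799  0.04      ] FL [0.7043653  0.10998287 0.04      ]
inner floor [0.38781835 0.09468209 0.04      ]
```

View pics/w1b.png

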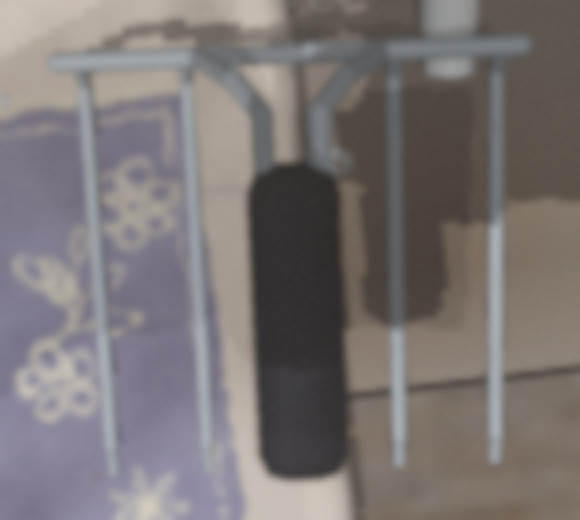

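View pics/w1a.png

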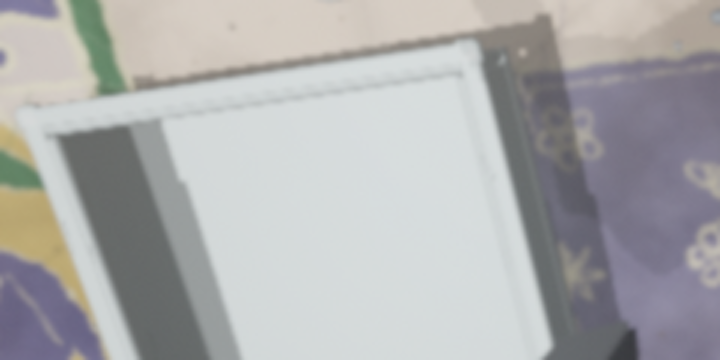

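```bash
python3 -c "
from h import *
plan((.4345,.2355,.091),np.radians(-6.2))"
```

```text
now [0.435  0.2354 0.2241] t 1.3667 F [ 0.3  -0.85 -0.19] w 0.0941
R
 [[-0.001 -0.992  0.124]
 [ 0.     0.123  0.992]
 [-1.     0.001  0.   ]]
turn rv [-0.0156  0.0002 -0.0012] [-0.89  0.01 -0.07]
shift cm old frame [13.31  0.03  0.  ] shift in new frame [1.331e+01 5.000e-02 1.000e-02]
```

Request:
step_arm:
  motion: "100 3 0 0 -0.0156 0 0;100 3 0 0 0 0 0;100 3 0.04 0 0 0 0;100 2 0 0 0 0 0;100 1.3 0 0 0 0 0;100 1 0 0 0 0 0;100 0 0 0 0 0 0;100 0 0 0 0 0 0;0 0 0 0 0 0 0;0 0 0 0 0 0 0;0 0 0 0 0 0 0;0 0 0 0 0 0 0;0 0 0 0 0 0 0;0 0 0 0 0 0 0;0 0 0 0 0 0 0;0 0 0 0 0 0 0"

```text
time: 2.7
tool_pos: [0.4347, 0.2357, 0.0915]
ee_rot: [0.048, 1.571, 1.512]
wrist_force: [0.6, 0.3, 0.4]
width: 0.0441
```

Run:
```python
from h import *
plan((.4345,.2355,.20),np.radians(0))
a=snapshot("scene");cv2.imwrite("pics/s2.png",cv2.resize(a[190:300,100:250,::-1],None,fx=5,fy=5))
cv2.imwrite("pics/w2.png",snapshot("wrist")[:,:,::-1])
```

```text
now [0.4347 0.2357 0.0915] t 2.7 F [0.63 0.31 0.4 ] w 0.0441
R
 [[ 0.    -0.994  0.107]
 [ 0.     0.107  0.994]
 [-1.     0.     0.   ]]
turn rv [-1.067e-01  1.000e-04  0.000e+00] [-6.12  0.01  0.  ]
shift cm old frame [-1.085e+01  1.000e-02 -2.000e-02] shift in new frame [-10.85   0.02  -0.02]
```

View pics/s2.png

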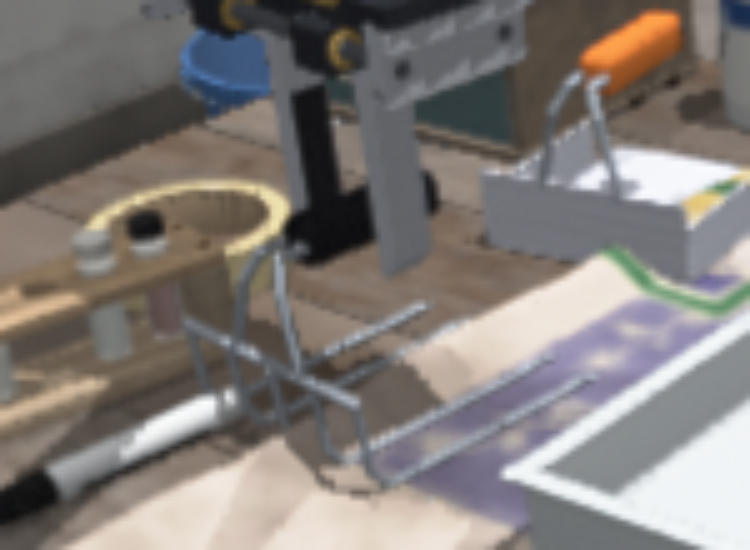

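View pics/w2.png

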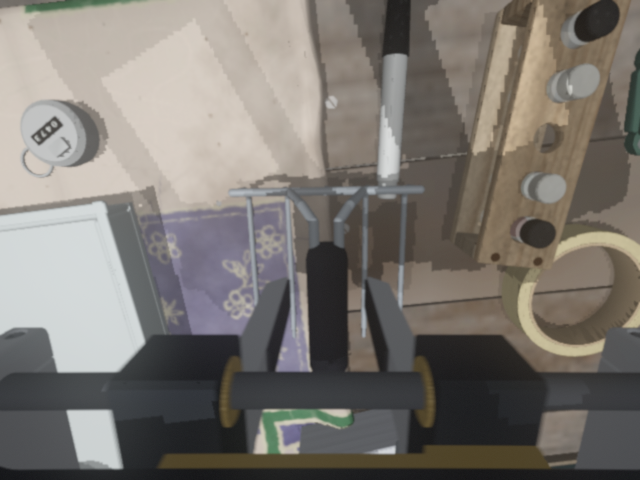

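Fingers straddle the grip symmetrically but are still closing (44 mm); continue closing.

Request:
step_arm:
  motion: "0 0 0 0 0 0 0;0 0 0 0 0 0 0;0 0 0 0 0 0 0;0 0 0 0 0 0 0;0 0 0 0 0 0 0;0 0 0 0 0 0 0;0 0 0 0 0 0 0;0 0 0 0 0 0 0;0 0 0 0 0 0 0"

```text
time: 3.55
tool_pos: [0.4346, 0.2358, 0.0915]
ee_rot: [0.55, 1.571, 2.014]
wrist_force: [0.7, 0.7, -0.4]
width: 0.0194
```

Request:
step_arm:
  motion: "0 -1 0 0 0 0 0;0 -2 0 0 0 0 0;0 -2.5 0 0 0 0 0;0 -2.5 0 0 0 0 0;0 -2 0 0 0 0 0;0 -1 0 0 0 0 0;0 0 0 0 -0.04 0 0;0 0 0 0 -0.04 0 0;0 0 0 0 -0.04 0 0;0 0 0 -1.5 0 0 0;0 0 -0.5 -3 0 0 0;0 0 -0.5 -3 0 0 0;0 0 -0.5 -3 0 0 0;0 0 -0.5 -3 0 0 0;0 0 0 -3 0 0 0;0 0 0 -2.5 0 0 0;0 0 0 -1.5 0 0 0;0 0 0 0 0 0 0;0 0 0 0 0 0 0;0 0 0 0 0 0 0"

```text
time: 5.22
tool_pos: [0.4572, 0.0316, 0.2012]
ee_rot: [0.668, 1.57, 2.253]
wrist_force: [-0.5, 0.8, -2.4]
width: 0.0198
```

Run:
```python
from h import *
plan((.454,.03,.12),np.radians(0.8))
np.save("w3.npy",camera_params('wrist'),allow_pickle=True)
cv2.imwrite("pics/w3.png",snapshot("wrist")[:,:,::-1])
```

```text
now [0.4572 0.0316 0.2012] t 5.2167 F [-0.47  0.84 -2.44] w 0.0198
R
 [[-0.001 -1.    -0.014]
 [ 0.001 -0.014  1.   ]
 [-1.     0.001  0.001]]
turn rv [-0.0003  0.0008 -0.0007] [-0.02  0.05 -0.04]
shift cm old frame [ 8.12  0.31 -0.16] shift in new frame [ 8.12  0.32 -0.16]
```

View pics/w3.png

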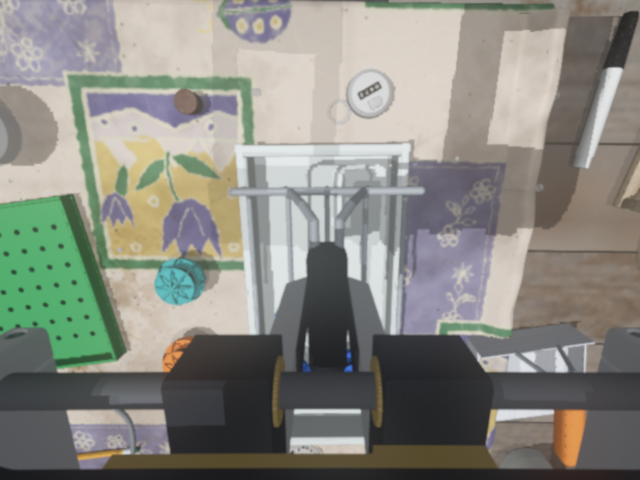

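Run:
```python
import cv2
im=cv2.imread("pics/w3.png")
a=im[135:200,225:430];a=cv2.resize(a,None,fx=3.9,fy=3.9,interpolation=cv2.INTER_CUBIC);cv2.imwrite("pics/w3a.png",a)
a=im[270:345,225:430];a=cv2.resize(a,None,fx=3.9,fy=3.9,interpolation=cv2.INTER_CUBIC);cv2.imwrite("pics/w3b.png",a)
```

```text
(no output)
```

View pics/w3a.png

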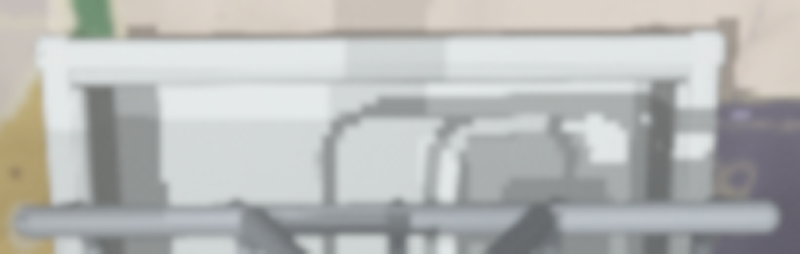

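View pics/w3b.png

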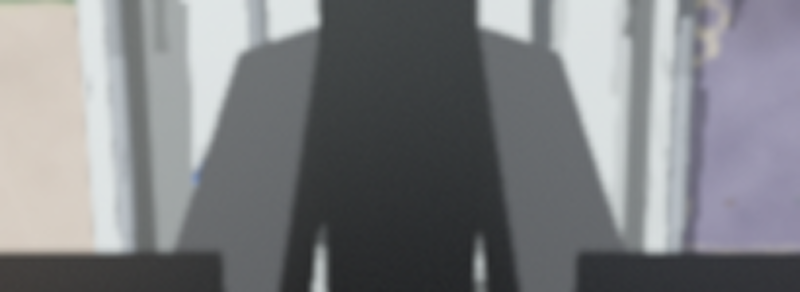

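Run:
```python
from h import *
cp=np.load("w3.npy",allow_pickle=True).item()
f=lambda u,v,z:plane(cp,(u,v),z).round(4)
print("near outer L,R",f(234.7,146,.04),f(410.9,145.5,.04))
print("near inner",f(246.8,157,.04),f(401.9,156.5,.04))
print("at row334 outer",f(225+94/3.9,334,.04),f(225+692/3.9,334,.04),"inner",f(225+133/3.9,334,.04),f(225+645/3.9,334,.04))
print("wire",f(228.1,190.3,.155),f(424.5,190.8,.155))
```

```text
near outer L,R [ 0.3789 -0.0523  0.04  ] [0.3765 0.1043 0.04  ]
near inner [ 0.3883 -0.042   0.04  ] [0.386 0.097 0.04 ]
at row334 outer [ 0.5657 -0.0483  0.04  ] [0.5637 0.1101 0.04  ] inner [ 0.5656 -0.038   0.04  ] [0.5638 0.0976 0.04  ]
wire [ 0.4043 -0.0282  0.155 ] [0.4031 0.0876 0.155 ]
```

Request:
step_arm:
  motion: "0 1 0 -0.17 -0.005 0 0;0 2 0 0 0 0 0;0 2 0 0 0 0 0;0 1.5 0 0 0 0 0;0 0 0 0 0 0 0"

```text
time: 5.68
tool_pos: [0.4545, 0.0303, 0.1319]
ee_rot: [1.466, 1.562, 3.057]
wrist_force: [-0.7, 0.1, -1.9]
width: 0.0196
```

Run:
```python
from h import *
plan((.454,.03,.0965),np.radians(0.9))
np.save("w4.npy",camera_params('wrist'),allow_pickle=True)
cv2.imwrite("pics/w4.png",snapshot("wrist")[:,:,::-1])
```

```text
now [0.4545 0.0303 0.1319] t 5.6833 F [-0.73  0.08 -1.87] w 0.0196
R
 [[-0.008 -1.    -0.02 ]
 [ 0.001 -0.02   1.   ]
 [-1.     0.008  0.001]]
turn rv [ 0.0044  0.0009 -0.0084] [ 0.25  0.05 -0.48]
shift cm old frame [ 3.54  0.02 -0.03] shift in new frame [ 3.54  0.05 -0.03]
```

View pics/w4.png

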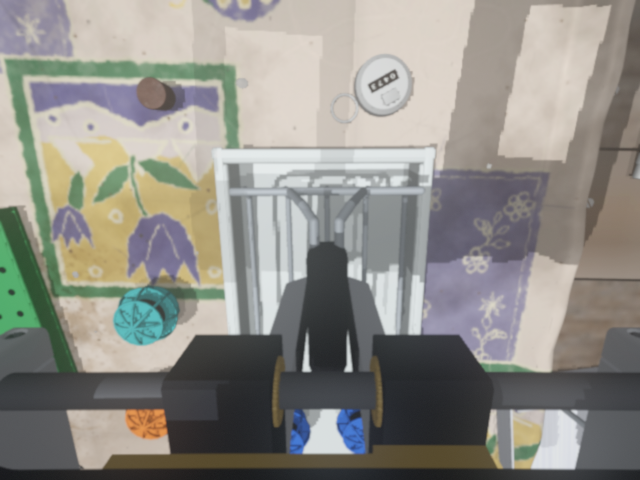

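Request:
step_arm:
  motion: "0 1.2 0 0 0 0 0;0 1.2 0 0 0 0 0;0 0.6 0 0 0 0 0;0 0.2 0 0 0 0 0;0 0 0 0 0 0 0;0 0 0 0 0 0 0"

```text
time: 6.23
tool_pos: [0.458, 0.0294, 0.1054]
ee_rot: [-1.589, 1.569, 0.0]
wrist_force: [-0.2, -0.2, -0.9]
width: 0.0196
```

Run:
```python
from h import *
plan((.622,.031,.0965),np.radians(0.9))
cv2.imwrite("pics/w5.png",snapshot("wrist")[:,:,::-1])
a=snapshot("scene");cv2.imwrite("pics/s5.png",cv2.resize(a[190:320,180:370,::-1],None,fx=4,fy=4))
```

```text
now [0.458  0.0294 0.1054] t 6.2333 F [-0.18 -0.18 -0.93] w 0.0196
R
 [[ 0.001 -1.    -0.019]
 [ 0.    -0.019  1.   ]
 [-1.    -0.001 -0.   ]]
turn rv [ 0.003  -0.      0.0015] [ 0.17 -0.    0.08]
shift cm old frame [  0.91 -16.4   -0.15] shift in new frame [  0.89 -16.41  -0.1 ]
```

View pics/w5.png

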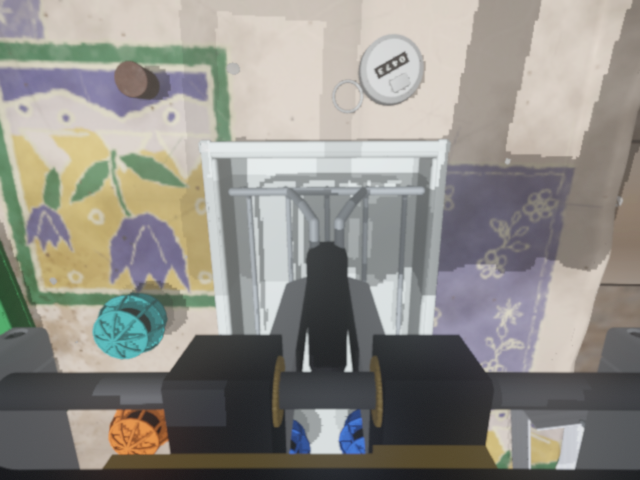

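View pics/s5.png

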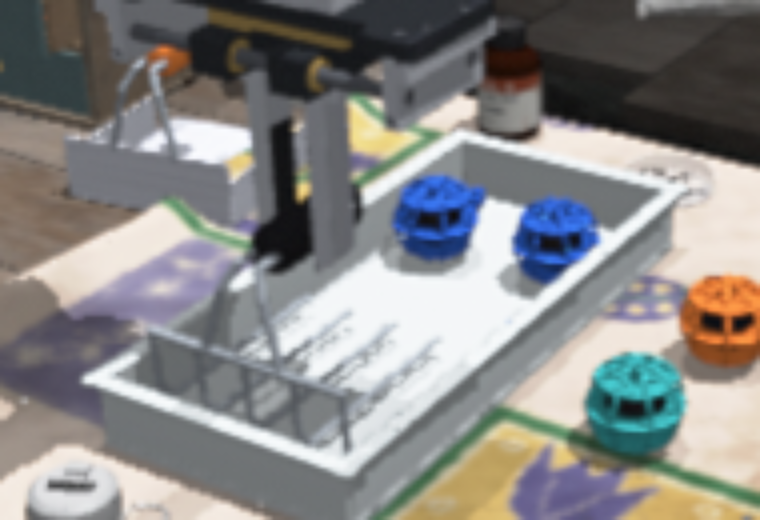

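Request:
step_arm:
  motion: "0 0.4 0 0 0 0 0;0 0.3 0 0 0 0 0;0 0.1 0 0 0 0 0;0 0 0 0 0 0 0;0 0 0 0 0 0 0;0 0 0 0 0 0 0"

```text
time: 6.83
tool_pos: [0.4573, 0.0293, 0.0964]
ee_rot: [1.129, 1.571, 2.718]
wrist_force: [-0.3, -0.9, -0.4]
width: 0.0199
```

Request:
step_arm:
  motion: "0 0.1 0 0 0 0 0;0 0 0 0 0 0 0;0 0 0 0 0 0 0"

```text
time: 7.08
tool_pos: [0.4574, 0.0293, 0.0964]
ee_rot: [-1.522, 1.571, 0.067]
wrist_force: [-3.3, 0.3, 5.3]
width: 0.02
```

Request:
step_arm:
  motion: "0 0 -0.5 0 0 0 0;0 0 -0.8 0 0 0 0;0 0 -0.8 0 0 0 0;0 0 -0.8 0 0 0 0;0 0 -0.8 0 0 0 0;0 0 -0.8 0 0 0 0;0 0 -0.8 0 0 0 0;0 0 -0.8 0 0 0 0;0 0 -0.8 0 0 0 0;0 0 -0.8 0 0 0 0;0 0 -0.8 0 0 0 0;0 0 -0.8 0 0 0 0;0 0 -0.8 0 0 0 0;0 0 -0.8 0 0 0 0;0 0 -0.8 0 0 0 0;0 0 -0.5 0 0 0 0;0 0 0 0 0 0 0;0 0 0 0 0 0 0"

```text
time: 8.58
tool_pos: [0.5804, 0.0315, 0.0964]
ee_rot: [-1.632, 1.569, -0.042]
wrist_force: [-2.3, 0.0, 5.1]
width: 0.0198
```

Run:
```python
from h import *
plan((.622,.031,.0965),np.radians(0.9))
a=snapshot("side");cv2.imwrite("pics/d6.png",cv2.resize(a[215:335,240:430,::-1],None,fx=4,fy=4))
a=snapshot("scene");cv2.imwrite("pics/s6.png",cv2.resize(a[190:320,180:370,::-1],None,fx=4,fy=4))
cv2.imwrite("pics/w6.png",snapshot("wrist")[:,:,::-1])
```

```text
now [0.5804 0.0315 0.0964] t 8.5833 F [-2.32  0.02  5.15] w 0.0198
R
 [[ 0.002 -1.    -0.018]
 [-0.    -0.018  1.   ]
 [-1.    -0.002 -0.   ]]
turn rv [ 0.0027 -0.0001  0.002 ] [ 0.16 -0.01  0.11]
shift cm old frame [-0.   -4.16 -0.13] shift in new frame [-0.01 -4.16 -0.11]
```

View pics/d6.png

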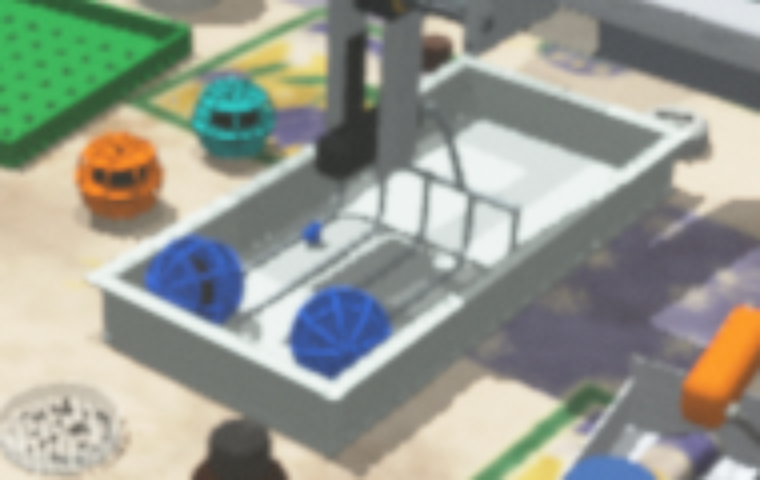

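View pics/s6.png

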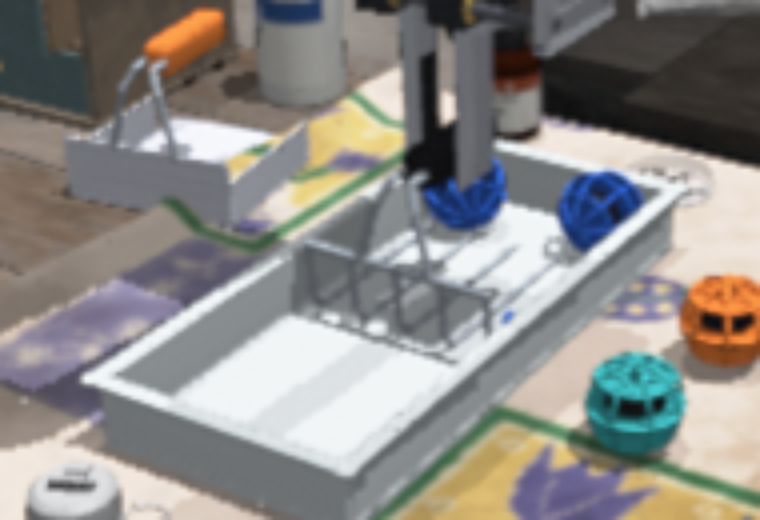

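View pics/w6.png

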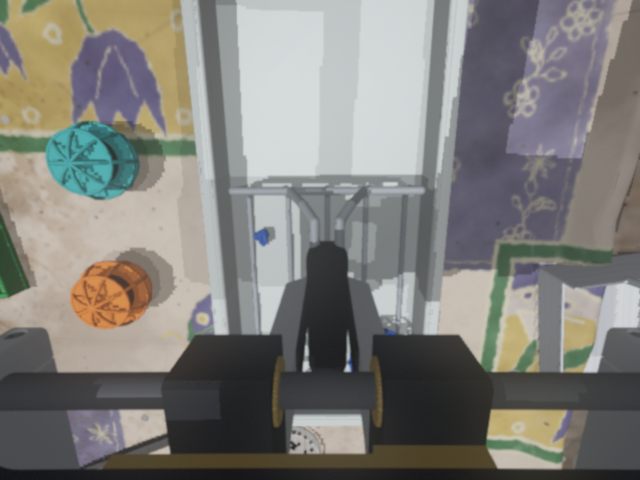

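Request:
step_arm:
  motion: "0 0 -0.4 0 0 0 0;0 0 -0.4 0 0 0 0;0 0 -0.4 0 0 0 0;0 0 -0.4 0 0 0 0;0 0 -0.4 0 0 0 0;0 0 -0.4 0 0 0 0;0 0 -0.4 0 0 0 0;0 0 -0.4 0 0 0 0;0 0 -0.4 0 0 0 0;0 0 -0.2 0 0 0 0;0 0 0 0 0 0 0"

```text
time: 9.65
tool_pos: [0.6168, 0.0322, 0.0966]
ee_rot: [1.638, 1.569, -3.056]
wrist_force: [-6.8, -0.3, 8.6]
width: 0.0198
```

Run:
```python
from h import *
plan((.622,.031,.0965),np.radians(0.9))
a=snapshot("side");cv2.imwrite("pics/d7.png",cv2.resize(a[235:335,240:400,::-1],None,fx=5,fy=5))
a=snapshot("scene");cv2.imwrite("pics/s7.png",cv2.resize(a[190:320,180:370,::-1],None,fx=4,fy=4))
```

```text
now [0.6168 0.0322 0.0966] t 9.65 F [-6.76 -0.25  8.56] w 0.0198
R
 [[-0.002 -1.    -0.019]
 [-0.    -0.019  1.   ]
 [-1.     0.002 -0.   ]]
turn rv [ 0.0029 -0.0001 -0.0017] [ 0.16 -0.01 -0.1 ]
shift cm old frame [ 0.01 -0.51 -0.13] shift in new frame [ 0.01 -0.51 -0.13]
```

View pics/d7.png

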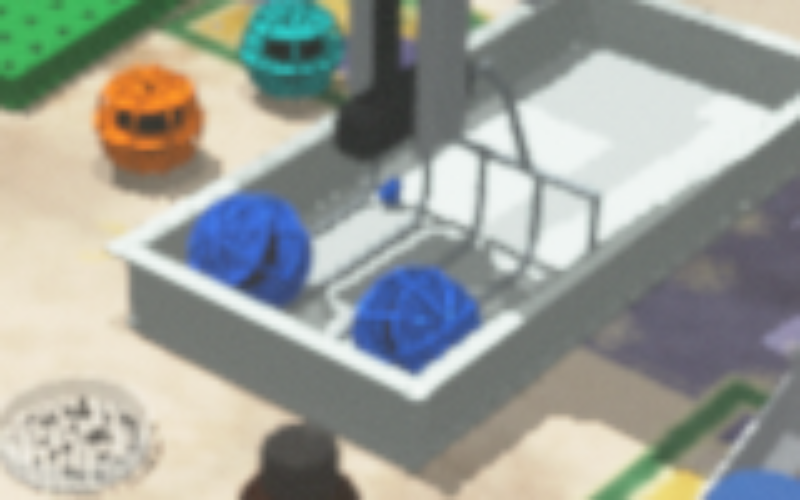

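View pics/s7.png

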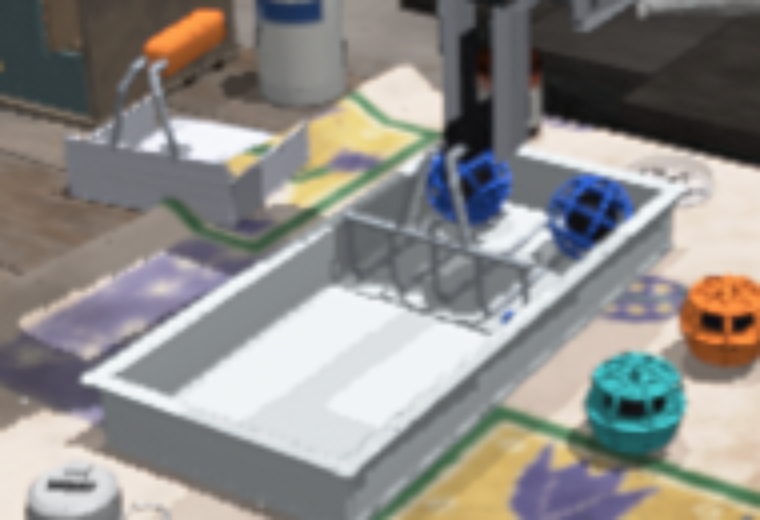

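Request:
step_arm:
  motion: "0 0 -0.2 0 0 0 0;0 0 -0.2 0 0 0 0;0 0 -0.1 0 0 0 0;0 0 0 0 0 0 0;0 0 0 0 0 0 0"

```text
time: 10.17
tool_pos: [0.6214, 0.0324, 0.0966]
ee_rot: [1.562, 1.569, -3.132]
wrist_force: [-6.2, -0.8, 7.9]
width: 0.0196
```

Run:
```python
from h import *
plan((.622,.031,.0965),np.radians(0.9))
a=snapshot("side");cv2.imwrite("pics/d8.png",cv2.resize(a[235:335,240:400,::-1],None,fx=5,fy=5))
```

```text
now [0.6214 0.0324 0.0966] t 10.1667 F [-6.23 -0.76  7.95] w 0.0196
R
 [[-0.002 -1.    -0.019]
 [-0.    -0.019  1.   ]
 [-1.     0.002  0.   ]]
turn rv [ 0.0028  0.     -0.0021] [ 0.16  0.   -0.12]
shift cm old frame [ 0.01 -0.05 -0.14] shift in new frame [ 0.01 -0.05 -0.14]
```

View pics/d8.png

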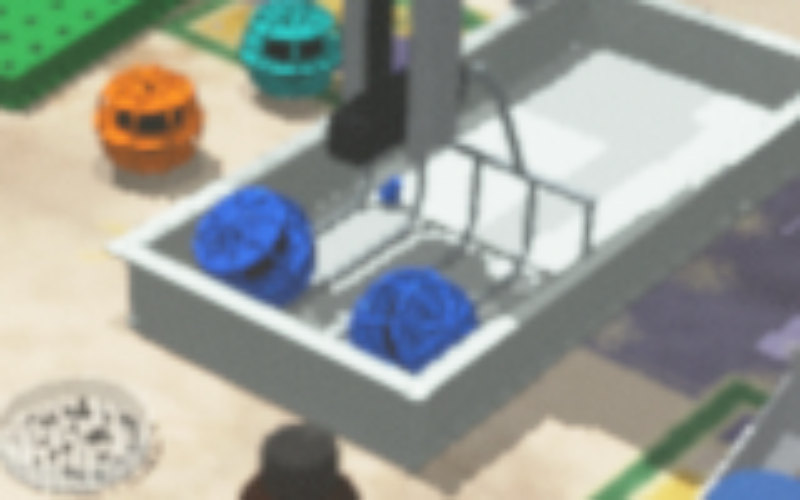

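Request:
step_arm:
  motion: "0 0 -0.2 0 0 0 0;0 0 -0.1 0 0 0 0;0 0 0 0 0 0 0;0 0 0 0 0 0 0"

```text
time: 10.55
tool_pos: [0.6245, 0.0325, 0.0966]
ee_rot: [1.536, 1.569, 3.125]
wrist_force: [-6.1, 0.6, 9.0]
width: 0.0196
```

Run:
```python
from h import *
plan((.622,.031,.0965),np.radians(0.9))
a=snapshot("side");cv2.imwrite("pics/d9.png",cv2.resize(a[235:335,240:400,::-1],None,fx=5,fy=5))
a=snapshot("scene");cv2.imwrite("pics/s9.png",cv2.resize(a[190:320,180:370,::-1],None,fx=4,fy=4))
```

```text
now [0.6245 0.0325 0.0966] t 10.55 F [-6.08  0.62  8.95] w 0.0196
R
 [[-0.002 -1.    -0.019]
 [ 0.    -0.019  1.   ]
 [-1.     0.002  0.   ]]
turn rv [ 0.0028  0.0001 -0.002 ] [ 0.16  0.   -0.11]
shift cm old frame [ 0.01  0.25 -0.15] shift in new frame [ 0.01  0.25 -0.15]
```

View pics/d9.png

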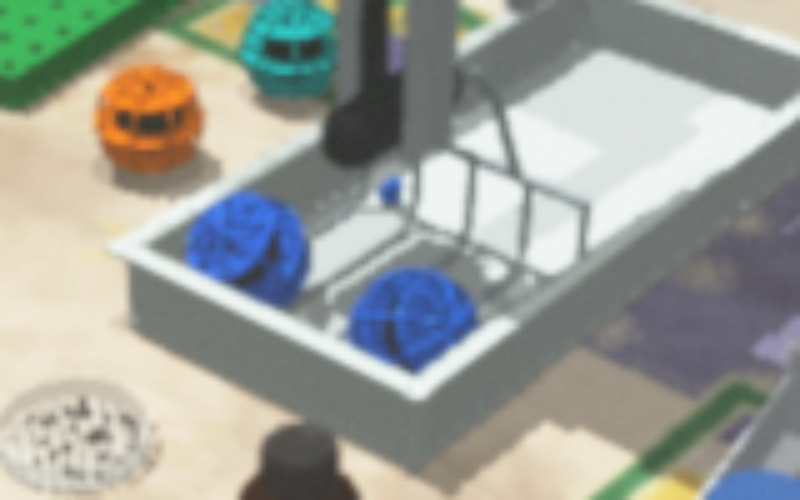

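View pics/s9.png

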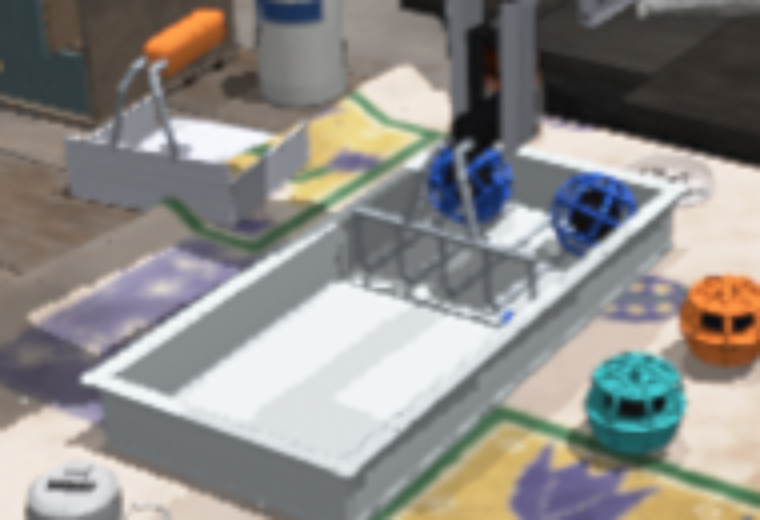

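Run:
```python
from h import *
a=camera_params("scene");b=camera_params("side")
print(tri(a,(297,236.3),b,(323,298.6)),tri(a,(328.3,243.3),b,(289.4,284.6)))
for p,q in(((263.5,211.5),None),): pass
# far wall inner top edge, side: crop(5x) row/col -> (130+?)
print(plane(b,(240+150/5,235+245/5),.04),plane(b,(240+415/5,235+372/5),.04))
```

```text
(array([0.65539773, 0.07036292, 0.03067447]), np.float64(0.0009900396904956239)) (array([ 0.66184117, -0.01065362,  0.03115261]), np.float64(0.00043636721697153845))
[ 0.69550902 -0.03110515  0.04      ] [0.692771   0.10108113 0.04      ]
```

Request:
step_arm:
  motion: "0 -0.2 0 0 0 0 0;0 -0.4 0 0 0 0 0;0 -0.6 0 0 0 0 0;0 -0.6 0 0 0 0 0;0 -0.6 0 0 0 0 0;0 -0.4 0 0 0 0 0;0 -0.2 0 0 0 0 0;0 0 0 0 0 0 0;0 0 0 0 0 0 0"

```text
time: 11.4
tool_pos: [0.6254, 0.0324, 0.1256]
ee_rot: [-1.189, 1.571, 0.4]
wrist_force: [0.2, -0.4, -1.7]
width: 0.02
```

Run:
```python
from h import *
plan((.622,.031,.0965),np.radians(0.9))
a=snapshot("side");cv2.imwrite("pics/d10.png",cv2.resize(a[225:325,240:400,::-1],None,fx=5,fy=5))
a=snapshot("scene");cv2.imwrite("pics/s10.png",cv2.resize(a[190:320,180:370,::-1],None,fx=4,fy=4))
```

```text
now [0.6254 0.0324 0.1256] t 11.4 F [ 0.17 -0.44 -1.74] w 0.02
R
 [[ 0.    -1.    -0.018]
 [ 0.    -0.018  1.   ]
 [-1.    -0.     0.   ]]
turn rv [0.0027 0.0001 0.0003] [0.16 0.01 0.01]
shift cm old frame [ 2.91  0.35 -0.14] shift in new frame [ 2.91  0.34 -0.14]
```

View pics/d10.png

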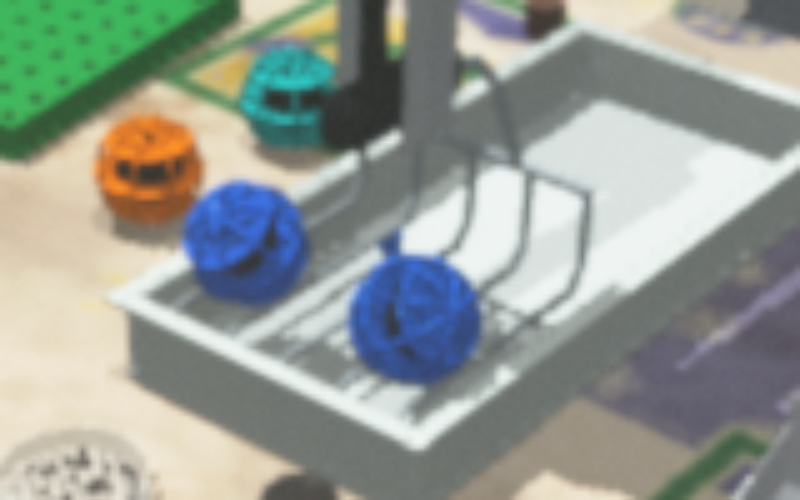

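View pics/s10.png

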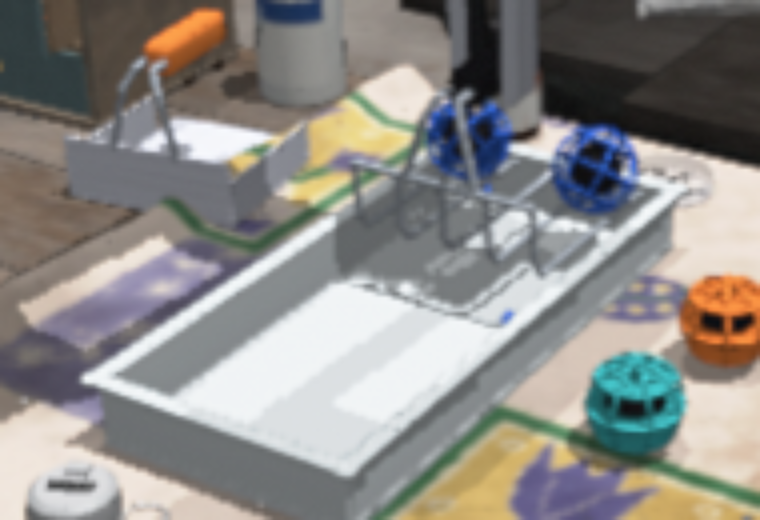

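Request:
step_arm:
  motion: "0 -0.4 0 0 0 0 0;0 -0.8 0 0 0 0 0;0 -1.2 0 0 0 0 0;0 -1.2 0 0 0 0 0;0 -1.2 0 0 0 0 0;0 -1.2 0 0 0 0 0;0 -0.8 0 0 0 0 0;0 -0.4 0 0 0 0 0;0 0 0 0 0 0 0;0 0 0 0 0 0 0;0 0 0 0 0 0 0;0 0 0 0 0 0 0"

```text
time: 12.5
tool_pos: [0.6249, 0.0324, 0.1962]
ee_rot: [1.467, 1.569, 3.056]
wrist_force: [0.6, 0.7, -2.4]
width: 0.0201
```

Run:
```python
from h import *
plan((.54,-.30,.20),np.radians(0))
a=snapshot("side");cv2.imwrite("pics/d11.png",a[:,:,::-1]); a=a[195:325,240:400,::-1];cv2.imwrite("pics/d11z.png",cv2.resize(a,None,fx=4.5,fy=4.5))
a=snapshot("scene");cv2.imwrite("pics/s11.png",a[:,:,::-1]);cv2.imwrite("pics/s11z.png",cv2.resize(a[170:320,180:370,::-1],None,fx=4,fy=4))
```

```text
now [0.6249 0.0324 0.1962] t 12.5 F [ 0.56  0.72 -2.36] w 0.0201
R
 [[-0.002 -1.    -0.018]
 [ 0.    -0.018  1.   ]
 [-1.     0.002  0.   ]]
turn rv [ 0.0184  0.0002 -0.0022] [ 1.06  0.01 -0.12]
shift cm old frame [ -0.36   9.1  -33.08] shift in new frame [ -0.38   8.49 -33.24]
```

View pics/d11z.png

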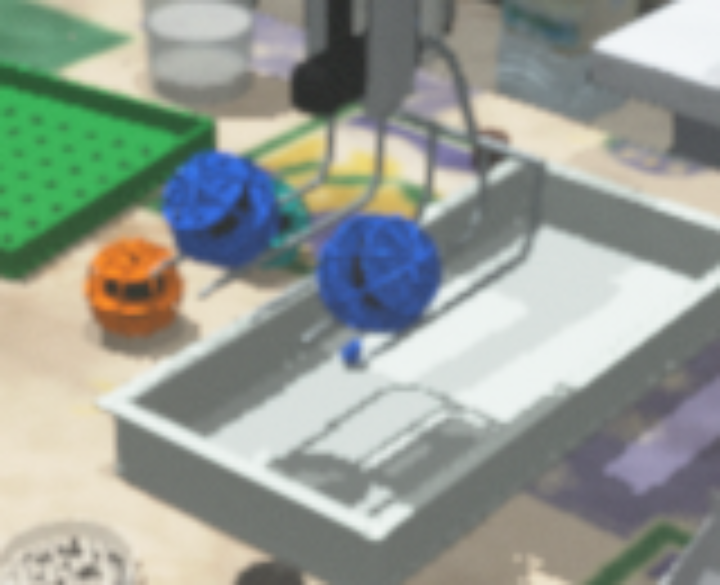

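View pics/s11z.png

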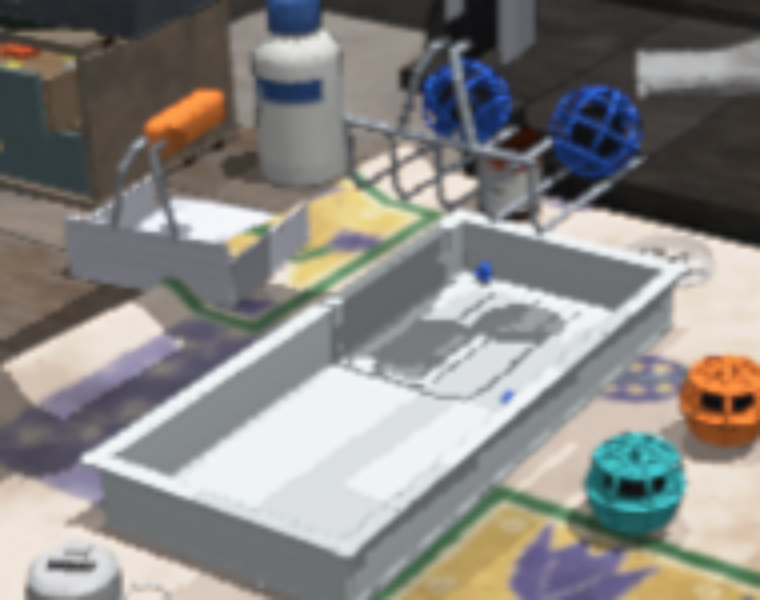

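Run:
```python
from h import *
a=camera_params("scene");b=camera_params("side")
print("tall glass",plane(a,(525,292),0),plane(b,(135,240),0))
print("chips",plane(a,(180+485/4,170+271/4),.01),plane(a,(180+506/4,170+397/4),.01))
im=cv2.imread("pics/s11.png");cv2.imwrite("pics/s11t.png",cv2.resize(im[270:400,350:510],None,fx=5,fy=4.6))
im=cv2.imread("pics/d11.png");cv2.imwrite("pics/d11t.png",cv2.resize(im[170:270,170:310],None,fx=5.7,fy=5.7))
```

```text
tall glass [ 0.7351407  -0.42347402  0.        ] [ 0.72930529 -0.46865498  0.        ]
chips [0.68911083 0.08051384 0.01      ] [ 0.5692495  -0.01164899  0.01      ]
```

Request:
step_arm:
  motion: "0 0 0.2 -0.4 0 0 0;0 0 0.4 -0.8 0 0 0;0 0 0.5 -1.2 0 0 0;0 0 0.5 -1.6 0 0 0;0 0 0.5 -2 0 0 0;0 0 0.5 -2 0 0 0;0 0 0.5 -2 0 0 0;0 0 0.5 -2 0 0 0;0 0 0.5 -2 0 0 0;0 0 0.5 -2 0 0 0;0 0 0.5 -2 0 0 0;0 0 0.5 -2 0 0 0;0 0 0.5 -1.6 0 0 0;0 0 0.5 -1.2 0 0 0;0 0 0.4 -0.8 0 0 0;0 0 0.2 -0.4 0 0 0;0 0 0 0 0 0 0"

```text
time: 14.02
tool_pos: [0.5572, -0.2097, 0.1975]
ee_rot: [0.427, 1.571, 2.015]
wrist_force: [0.5, 0.1, -2.4]
width: 0.0199
```

Request:
step_arm:
  motion: "0 0 0 0 -0.02 0 0;0 0 0 0 -0.04 0 0;0 0 0 0 -0.04 0 0;0 0 0 0 -0.03 0 0;0 0 0 0 -0.01 0 0;0 0 0.2 -0.5 0 0 0;0 0 0.4 -1 0 0 0;0 0 0.5 -1.5 0 0 0;0 0 0.5 -1.5 0 0 0;0 0 0.5 -1.5 0 0 0;0 0 0.5 -1.2 0 0 0;0 0 0.3 -0.9 0 0 0;0 0 0.2 -0.5 0 0 0;0 0 0 0 0 0 0;0 0 0 0 0 0 0"

```text
time: 15.27
tool_pos: [0.5407, -0.2988, 0.1974]
ee_rot: [-0.274, 1.57, 1.455]
wrist_force: [0.3, -0.6, -2.5]
width: 0.0198
```

Run:
```python
from h import *
plan((.54,-.30,.14),np.radians(9))
np.save("w12.npy",camera_params('wrist'),allow_pickle=True)
cv2.imwrite("pics/w12.png",snapshot("wrist")[:,:,::-1])
a=snapshot("scene");cv2.imwrite("pics/s12.png",a[:,:,::-1])
```

```text
now [ 0.5407 -0.2988  0.1974] t 15.2667 F [ 0.27 -0.64 -2.46] w 0.0198
R
 [[ 0.    -0.988 -0.157]
 [ 0.001 -0.157  0.988]
 [-1.    -0.     0.001]]
turn rv [0.0008 0.0007 0.0002] [0.05 0.04 0.01]
shift cm old frame [ 5.74  0.09 -0.11] shift in new frame [ 5.74  0.09 -0.11]
```

View pics/w12.png

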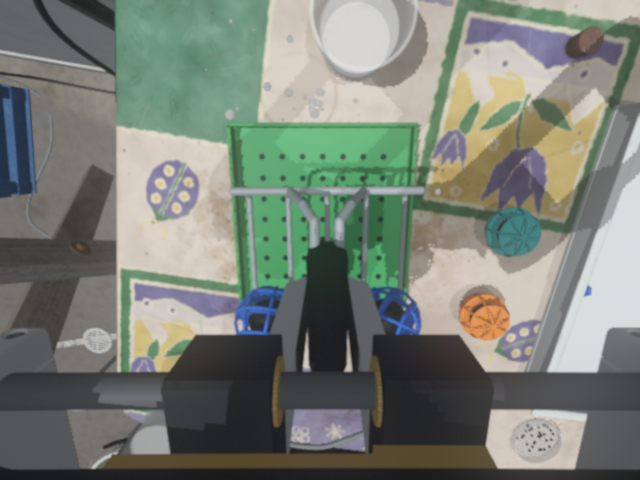

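View pics/s12.png

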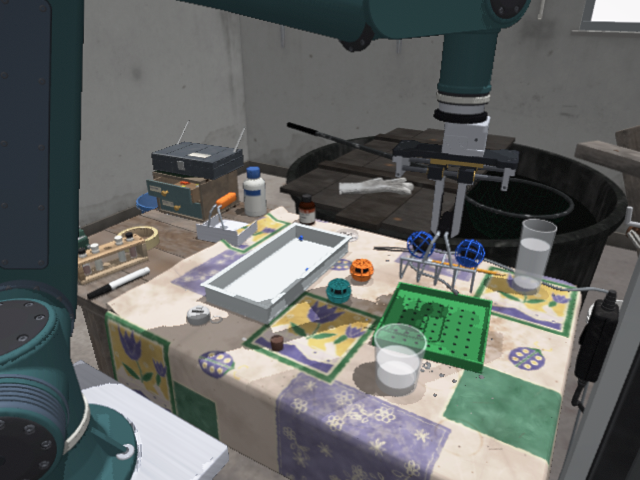

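Run:
```python
from h import *
cp=np.load("w12.npy",allow_pickle=True).item()
A=plane(cp,(229,124.5),.02);B=plane(cp,(418,124.5),.02);print(A,B,np.linalg.norm(A-B))
d=(B-A)[:2];d/=np.linalg.norm(d);n=np.array([d[1],-d[0]]);print("yaw",np.degrees(np.arctan2(n[1],n[0])))
print("ctr",(A+B)[:2]/2+n*.093, "to",(A+B)[:2]/2+n*(.093-.0055))
```

```text
[ 0.4578107  -0.40386162  0.02      ] [ 0.4306302  -0.23246204  0.02      ] 0.17354134015449685
yaw 9.010915064414634
ctr [ 0.53607269 -0.30359593] to [ 0.53064057 -0.30445735]
```

Request:
step_arm:
  motion: "0 0.3 0.2 -0.1 0 0 0;0 0.6 0.3 -0.1 0 0 0;0 1 0.3 -0.1 0 0 0;0 1.2 0.1 -0.1 0 0 0;0 1.2 0 0 0 0 0;0 1.2 0 0 0 0 0;0 1.2 0 0 0 0 0;0 1 0 0 0 0 0;0 0.8 0 0 0 0 0;0 0.5 0 0 0 0 0;0 0.3 0 0 0 0 0;0 0.2 0 0 0 0 0;0 0 0 0 0 0 0;0 0 0 0 0 0 0"

```text
time: 16.53
tool_pos: [0.5329, -0.3043, 0.1031]
ee_rot: [-2.277, 1.57, -0.548]
wrist_force: [0.6, 0.6, -2.3]
width: 0.02
```

Run:
```python
from h import *
plan((.532,-.304,.0955),np.radians(9))
cv2.imwrite("pics/w13.png",snapshot("wrist")[:,:,::-1])
a=snapshot("scene");cv2.imwrite("pics/s13.png",cv2.resize(a[230:390,350:520,::-1],None,fx=3.7,fy=3.7))
```

```text
now [ 0.5329 -0.3043  0.1031] t 16.5333 F [ 0.6   0.62 -2.32] w 0.02
R
 [[ 0.001 -0.987 -0.158]
 [-0.001 -0.158  0.987]
 [-1.    -0.001 -0.001]]
turn rv [ 0.0014 -0.0007  0.0009] [ 0.08 -0.04  0.05]
shift cm old frame [0.76 0.08 0.04] shift in new frame [0.76 0.08 0.04]
```

View pics/w13.png

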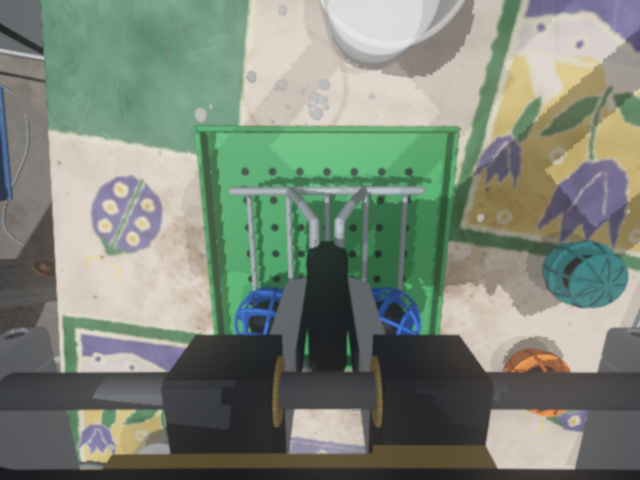

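View pics/s13.png

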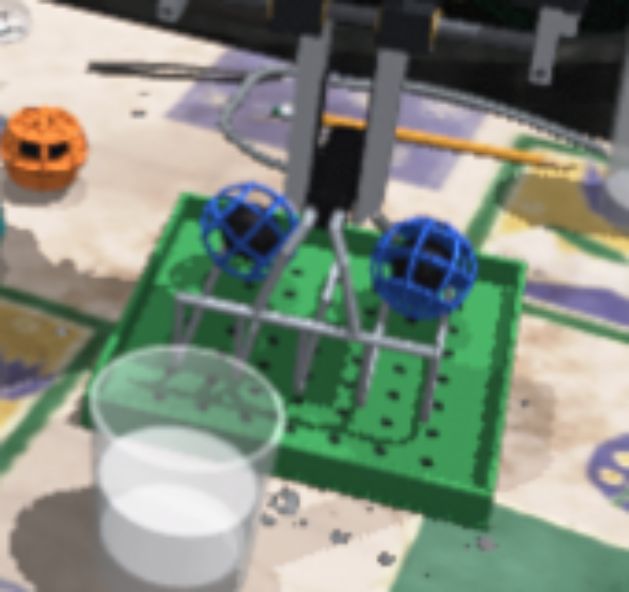

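Well centred, both balls in. Lower to contact.

Request:
step_arm:
  motion: "0 0.3 0 0 0 0 0;0 0.2 0 0 0 0 0;0 0.1 0 0 0 0 0;0 0.1 0 0 0 0 0;0 0 0 0 0 0 0;0 0 0 0 0 0 0"

```text
time: 17.13
tool_pos: [0.5326, -0.3041, 0.0955]
ee_rot: [-1.629, 1.571, 0.1]
wrist_force: [-0.3, 0.3, -2.4]
width: 0.0201
```

Request:
step_arm:
  motion: "0 0.1 0 0 0 0 0;0 0 0 0 0 0 0;0 0 0 0 0 0 0"

```text
time: 17.38
tool_pos: [0.5325, -0.3041, 0.0954]
ee_rot: [-2.293, 1.57, -0.564]
wrist_force: [-2.2, 0.7, 4.4]
width: 0.0197
```

Request:
step_arm:
  motion: "0 -0.05 0 0 0 0 0;24 0 0 0 0 0 0;28 0 0 0 0 0 0;34 0 0 0 0 0 0;45 0 0 0 0 0 0;60 0 0 0 0 0 0;60 0 0 0 0 0 0;60 0 0 0 0 0 0;60 0 0 0 0 0 0;60 0 0 0 0 0 0;60 0 0 0 0 0 0"

```text
time: 18.3
tool_pos: [0.5325, -0.304, 0.095]
ee_rot: [-1.297, 1.571, 0.432]
wrist_force: [0.3, -0.6, -1.0]
width: 0.0565
```

Run:
```python
from h import *
plan((.532,-.304,.25),np.radians(9))
cv2.imwrite("pics/w14.png",snapshot("wrist")[:,:,::-1])
```

```text
now [ 0.5325 -0.304   0.095 ] t 18.3 F [ 0.34 -0.58 -0.97] w 0.0565
R
 [[ 0.    -0.987 -0.158]
 [ 0.    -0.158  0.987]
 [-1.    -0.     0.   ]]
turn rv [0.0013 0.     0.0001] [0.08 0.   0.01]
shift cm old frame [-1.55e+01  5.00e-02  1.00e-02] shift in new frame [-1.55e+01  5.00e-02  1.00e-02]
```

View pics/w14.png

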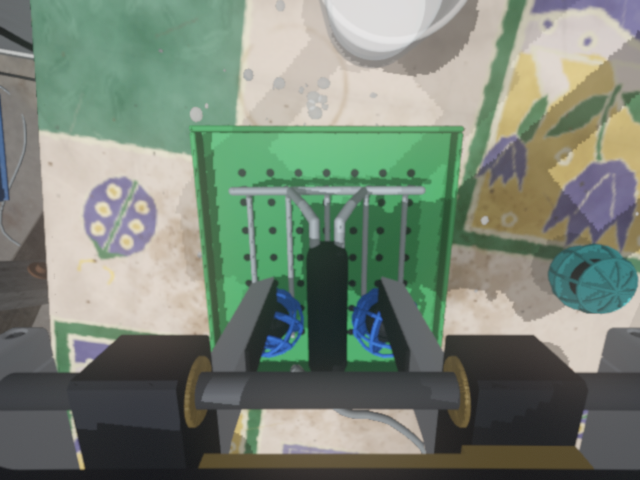

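Request:
step_arm:
  motion: "60 -0.3 0 0 0 0 0;60 -1 0 0 0 0 0;60 -2 0 0 0 0 0;60 -3 0 0 0 0 0;60 -3 0 0 0 0 0;60 -3 0 0 0 0 0;60 -2 0 0 0 0 0;60 -1 0 0 0 0 0;60 0 0 0 0 0 0;60 0 0 0 0 0 0;60 0 0 0 0 0 0;60 0 0 0 0 0 0"

```text
time: 19.35
tool_pos: [0.5318, -0.3036, 0.2454]
ee_rot: [0.779, 1.566, 2.508]
wrist_force: [-0.1, 0.1, -0.9]
width: 0.0561
```

Run:
```python
from h import *
plan((.532,-.304,.25),np.radians(9))
cp=camera_params('wrist');w=snapshot("wrist")[:,:,::-1];cv2.imwrite("pics/w15.png",w);np.save("w15.npy",cp,allow_pickle=True)
a=snapshot("scene");cv2.imwrite("pics/s15.png",cv2.resize(a[210:390,190:500,::-1],None,fx=2.5,fy=2.5))
```

```text
now [ 0.5318 -0.3036  0.2454] t 19.35 F [-0.13  0.08 -0.94] w 0.0561
R
 [[-0.004 -0.987 -0.158]
 [ 0.003 -0.158  0.987]
 [-1.     0.003  0.003]]
turn rv [ 0.0013  0.0032 -0.0032] [ 0.07  0.18 -0.18]
shift cm old frame [-0.47 -0.01 -0.04] shift in new frame [-0.46 -0.01 -0.05]
```

View pics/w15.png

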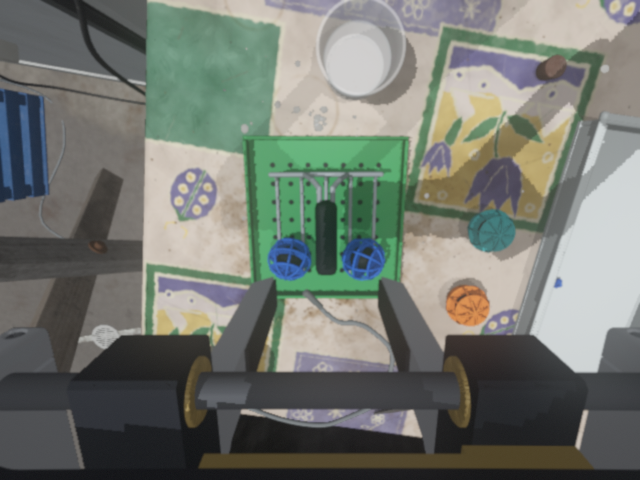

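View pics/s15.png

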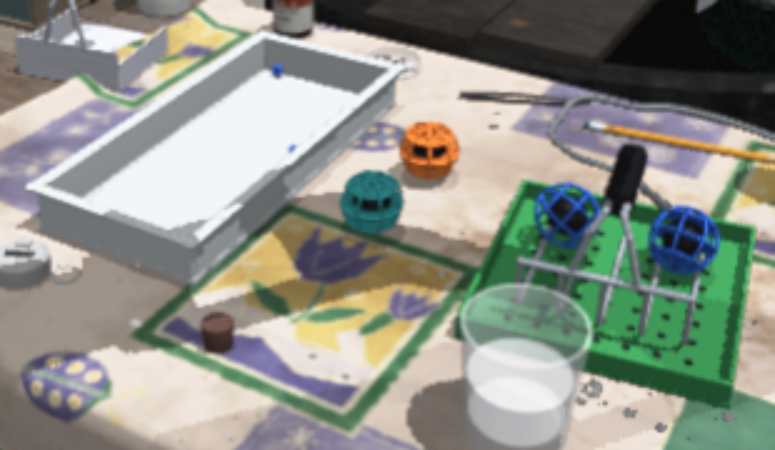

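Run:
```python
from h import *
cp=np.load("w15.npy",allow_pickle=True).item()
P=lambda u,v,z:plane(cp,(u,v),z)[:2]
C=np.mean([P(246,137.5,.02),P(410,137.5,.02),P(404,297,.02),P(253,297,.02)],0)
g=(P(326.5,201,.105)+P(326,274,.105))/2
c,s=np.cos(np.radians(9)),np.sin(np.radians(9));M=np.array([[c,s],[-s,c]])
print("grip in tray",M@(g-C)); 
for p in((290,258),(363,259)): print("ball rel grip",M@(P(*p,.031)-g))
a=snapshot("wrist");print("moved px:",cv2.absdiff(a[:,:,::-1][230:290,260:400],cv2.imread("pics/w15.png")[230:290,260:400]).mean())
print(robot.get_obs()['time'])
```

```text
grip in tray [-0.00280252 -0.00234879]
ball rel grip [ 0.04175252 -0.04096527]
ball rel grip [0.04294986 0.04163168]
moved px: 2.3818650793650793
19.5
```

All within limits: the grip is 3 mm from the tray middle, and the balls sit at x ≈ +42 mm, y ≈ ±41 mm. Handing in.

```bash
python3 -c "
from bench import robot
print(robot.close_job())"
```

```text
the job is handed in; nothing more can be done
None
```

I scooped both blue balls out of the white trough with the wire scoop and set it down level in the green tray. I then let go, moved the gripper clear and handed the job in at about 19.5 s; no verdict came back.

**Last checks from the camera pictures:**
- **Scoop:** the grip was about 3 mm from the tray middle along each axis, against a limit of 40 mm. The scoop stood level on the tray floor.
- **Balls:** both were in the scoop, at x about +42 mm and y about ±41 mm from the grip. Two frames 0.1 s apart differed by 2.4 grey levels on average. That is not clearly zero, but the balls looked still.
- **Chips:** both lay on the trough floor in the last scene picture.
- **Gripper:** it was well above everything and touching nothing.

**Disagreements:** the scene and side views differed by up to about 11 mm on the trough corners. I used the wrist camera to line the scoop up with the trough instead. The ball positions at the far wall also came out several mm short of what the wall position implied, but the lift showed both balls were on the wires.

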